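# Lay the half-raised tencere in its cradle and pin the keeper

### The job

Tip the standing copper pot over onto its side so that it lies in the wooden V cradle on the turntable, mouth pointing away from the pad it stood on, easing it down all the way rather than letting it fall. Then swing the iron keeper bar across over the pot until it stops above the post, and drop the loose steel pin through the bar's hole into the post until its collar sits on the bar. Leave the sugar bowl, the hammer and the mallet where they are.

Things in the scene. Friction and masses are not known exactly. Their poses are not given: they have to be found in the camera images.
- cradle: Fixed spoked iron turntable (370 mm across, top at z 30 mm) with a wooden cradle on it; its yaw varies. Origin: turntable centre on the bench, z up. Its y axis runs along the trough, from the wooden pad where the pot stands (124 mm wide in x, y -174 to -48 mm, top at z 45 mm) to the open end. Keeper hinge column at x +80, y +15 mm; pin post at x -80, y +15 mm.
- trough_mid (a point): Point on the axis of a lying pot, midway between the two saddles: cradle x 0, y +15, z 94.5 mm; axes as the cradle's. The wooden saddles are 90-degree Vs, 30 mm long, centred at cradle y -30 and +60 mm, reaching out to x +-77 mm and up to z 76 mm. A pot lying in them has its top at z 142.5 mm.
- post_hole (a point): Centre of the hole's mouth in the top of the iron pin post (34 mm square, top at z 148 mm). Hole 13 mm in diameter, 30 mm deep, vertical.
- keeper (a joint): Keeper bar's hinge (vertical axis, stiff: it stays where it is left). 0 = closed, against its stop, the bar over the pot and its hole over the post's; grows as it opens, at 1.57 the bar points along the cradle's +y; up to 2.3 rad. Seen from above it closes counter-clockwise.
- keeper_hinge (a point): On the keeper's hinge axis at the height of the bar's top face (z 164 mm). A cap 16 mm across stands 6 mm above the bar here.
- keeper_hole (a point): Centre of the hole (13 mm, right through) in the free end of the keeper bar, on its top face, 160 mm from the hinge axis. The bar is flat steel 24 mm wide and 14 mm thick (z 150 to 164 mm), its end a 34 mm square.
- pot: Loose half-raised copper tencere, an open straight-sided pot: outside diameter 96 mm, height 150 mm, wall 3 mm, base 4 mm, about 0.5 kg; starts standing, mouth up, on the cradle's wooden pad. Origin: centre of its underside; z: its axis, towards the mouth.
- pot_mid (a point): On the pot's axis, halfway up (75 mm).
- pot_mouth (a point): Centre of the pot's mouth, on its axis at the rim (150 mm from the underside).
- pin: Loose steel pin, 85 mm long. Origin: centre of its lower tip; z: towards its top. Shank 10 mm in diameter with tapered tip from z 0 to 42 mm, collar 22 mm across from 42 to 48, round grip stem 14 mm across from 49 to 85. Starts upright in the pin block, collar on the block. Home: collar on the bar, tip 26 mm below the post's top.
- pin_block: Fixed wooden block, 60 x 60 x 45 mm, with the hole that holds the pin; origin: centre of its underside.
- sugar_bowl: Bystander: hammered copper bowl, 90 mm across, 60 mm high; origin: centre of its underside.
- hammer: Bystander: steel raising hammer, 280 mm long, lying on the bench.
- mallet: Bystander: wooden mallet with brass-rimmed head (60 mm across, 100 mm long), 280 mm long overall, lying on the bench.

How it is judged:
On the way, in this order (a step that is already met when the one before it is completed fails the run):
1. the pot lies on its side in the cradle, mouth towards the open end (angle between the z axis of pot and the y axis of cradle, either way round below 0.1 rad and x of pot_mid in the frame of trough_mid between -0.006 and 0.006 m and z of pot_mid in the frame of trough_mid between -0.006 and 0.006 m and y of pot_mid in the frame of trough_mid between -0.035 and 0.035 m and y of pot_mouth in the frame of trough_mid above 0.04 m), for 0.2 s.
2. the keeper bar is swung across to its stop (all of step 1 and value of joint keeper below 0.05 rad), for 0.2 s.
At the end, for the whole second after the job is handed in: Pot at rest in both saddles, mouth to the open end: axis within 0.10 rad of the trough, middle within 6 mm sideways and in height, 35 mm along. Keeper within 0.05 rad of its stop. Pin at rest in bar and post: within 5 mm and 0.15 rad, tip 22 to 32 mm below the post top (all of step 2 and horizontal distance between pin and post_hole below 0.005 m and angle between pin's own z axis and vertical below 0.15 rad and z of pin in the frame of post_hole between -0.032 and -0.022 m and linear speed of each of pot, pin below 0.03 m/s and angular speed of pot below 0.3 rad/s); the robot touches nothing.
It fails at once if the pot falls instead of being eased down (it turns faster than 5 rad/s) (angular speed of pot above 5 rad/s).
It fails at once if the sugar bowl is moved by more than 30 mm (distance of sugar_bowl from where it was at the start of the episode above 0.03 m).
It fails at once if the hammer is moved by more than 30 mm (distance of hammer from where it was at the start of the episode above 0.03 m).
It fails at once if the mallet is moved by more than 30 mm (distance of mallet from where it was at the start of the episode above 0.03 m).
It also fails if it takes over 72 s, if anything falls off the work surface, if the arm or the gripper's body presses on something with over 40 N, if the wrist force passes 120 N, or if a joint passes its speed limit or range.

### The arm

A 6-joint arm with a two-finger parallel gripper is mounted at the origin on the work surface. World frame = base frame: x ahead of the robot, y to its left, z up, the work surface at z = 0. Lengths are in m, angles in rad, forces in N, time in s.
With the tool pointing down it reaches from about 0.35 to 0.975 m from the base axis. Payload 7.1 kg.
Tool frame: the origin (TCP) lies at the centre of the arm's flange, where the gripper is bolted on; the fingertips stand 182 mm ahead of it and the grasp point (between the pads) lies 163 mm ahead of it (arm.tcp_to_tips is the distance from the TCP to the fingertips, in m); z points along the fingers, y is the line along which they close (so a half turn about z gives the same grasp; the last joint's range is limited). The gripper opens to 88 mm and grips with 3 to 60 N. Pads are 20 mm wide; open, the fingers measure 115 mm over their backs; the gripper's body (75 mm by 178 mm) begins 61 mm behind the grasp point.
Start: joints at [-1.207, 0.423, 1.63, -0, 1.089, -0.019], TCP at [0.233, -0.58, 0.405] pointing down, gripper open.
Joint ranges: [-3, 3], [-0.9, 2.11], [0.09, 2.58], [-1.31, 4.45], [0.11, 2.69], [-2.54, 2.54]. Speed limits (rad/s): [2.39, 2.39, 3.01, 3.14, 3.14, 3.14].

### API

Orientations are given as a unit quaternion [x, y, z, w].
In Python, from station import arm, cams, workorder gives the robot as it stands. The module is installed in compiled form; this text tells all that it offers.
- The arm moves only by the tool drive_tool, never from a script. Its argument "deltas" is a list of rows, each a list of 7 numbers: the turn, a rotation vector about the world's x, y, z in units of 5 degrees (1.0 is 5 degrees), then the shift along the world's x, y, z in units of 5 cm (1.0 is 5 cm), then the opening, from 0 (shut) to 1 (fully open). In form: [[ax, ay, az, x, y, z, grip], ...]. A call has 1 to 12 rows; each row shifts and turns the commanded pose from where the row before left it; what a row does not reach is not made up. A row lasts 1/8 s, in which the tool goes at most 62.5 mm and 10.7 degrees, less where a joint would pass 70% of its speed; a pose out of reach is approached as far as the arm can. A call with a number of a shift or a turn outside -1 to 1 is refused whole. A call with a gripper value outside its range is refused whole. The fingers move at their own pace and stop on an object; "grip_force" is the grip in N (left out, the last holds). Time passes only in rows, so rows that do not move let the fingers close. It gives the time, the measured TCP pose, the force, the opening and the grip force at its end, in the units of the state.
- arm.state(): the state, without advancing time (a new reading comes with each control period).
- cams.camera(name): name is "side" or "top"; returns (picture, depth): 400x640x3 uint8, red, green, blue; 400x640 float32, m along the optical axis (not along the pixel's ray), 0 where there is no reading.
- cams.camera_model(name): a dict with "camera_matrix" (3x3 intrinsics, pixels), "D" ([k1, k2, p1, p2, k3] as OpenCV has them; the pictures are not rectified), "world_from_camera" (4x4, takes a point from camera to world coordinates). Camera axes: x right, y up, looking along -z (the intrinsics and any distortion apply to the point x, -y, -z); pixel columns grow to the right and rows downward; lengths in m; the calibration is good to about 2 mm. A picture is of the moment at which its call begins. camera_model takes no time and is no camera call.
- workorder.hand_in(): hands the job in; it is judged then, once.
The state is a dict: "time_s": time; "q": joint angles; "joint_velocities": joint speeds; "effort": joint torques, N m; "ee_pos": TCP position; "eef_rot": TCP orientation; "wrist_force": force on the tool from outside, world axes, zero at the start; "wrist_torque": the same for the moment, N m; "gripper_width": opening from 0.0 (shut) to 1.0 (fully open); "grasp_force": force on a finger pad.
Only numpy, scipy, OpenCV 4.12 (cv2) and the standard library are available. Lean on these libraries where they do the work, as an engineer would, in place of code of your own. Each camera call takes 0.05 s, during which the arm holds its last target. There are 200 camera calls.

## Working session

There is one attempt and no reset: what is moved stays moved. The work goes in short steps, Python scripts to look and compute and a tool call to move; the robot and the scene stay as the last step left them, time stands still between calls to the robot, and variables do not carry over. Pictures are saved under pics/ and viewed, at most 10 in all, crops included, and the job is handed in when it is done.

Besides the shell and the picture viewer there is one more tool, called after "Request:" as name(argument=value, ...) on one line, values as JSON. drive_tool: Moves the arm, as the interface text tells. Its arguments: {"type":"object","properties":{"deltas":{"type":"array","items":{"type":"array","items":{"type":"number","minimum":-1,"maximum":1}}},"grip_force":{"type":"number"}},"required":["deltas"]}

```bash
mkdir -p pics
cat > h.py <<'E'
import numpy as np,cv2
from station import arm,cams,workorder
def shot(n,f=None):
    im,d=cams.camera(n)
    if f: cv2.imwrite('pics/'+f,im[:,:,::-1])
    return im,d
def cloud(n,d):
    m=cams.camera_model(n);K=np.array(m['camera_matrix']);D=np.array(m['D'],float);T=np.array(m['world_from_camera'])
    v,u=np.mgrid[:400,:640]
    p=cv2.undistortPoints(np.stack([u.ravel(),v.ravel()],1).astype(np.float64)[:,None],K,D)[:,0]
    z=d.ravel();c=np.stack([p[:,0]*z,-p[:,1]*z,-z],1)
    w=c@T[:3,:3].T+T[:3,3]
    w[z==0]=np.nan
    return w.reshape(400,640,3)
def ray(n,u,v):
    m=cams.camera_model(n);K=np.array(m['camera_matrix']);D=np.array(m['D'],float);T=np.array(m['world_from_camera'])
    p=cv2.undistortPoints(np.array([[[u,v]]],float),K,D)[0,0]
    return T[:3,3],T[:3,:3]@np.array([p[0],-p[1],-1.])
def atz(n,u,v,z):
    o,d=ray(n,u,v);return o+d*(z-o[2])/d[2]
def proj(n,P):
    m=cams.camera_model(n);K=np.array(m['camera_matrix']);D=np.array(m['D'],float);T=np.array(m['world_from_camera'])
    c=(np.atleast_2d(P)-T[:3,3])@T[:3,:3]
    return cv2.projectPoints(c*[1,-1,-1],np.zeros(3),np.zeros(3),K,D)[0][:,0]
E
python3 - <<'E'
from h import *
for n in('top','side'):
    im,d=shot(n,n+'0.png');w=cloud(n,d);np.save(n+'0.npy',w)
    print(n,np.round(np.array(cams.camera_model(n)['world_from_camera']),3),np.isfinite(w[...,0]).mean())
print(arm.state())
E
```

```text
top [[ 0.018  0.996 -0.091  0.423]
 [-1.     0.019  0.01  -0.017]
 [ 0.012  0.091  0.996  1.243]
 [ 0.     0.     0.     1.   ]] 0.99615625
side [[-0.955  0.188 -0.228  0.221]
 [-0.294 -0.552  0.78   0.995]
 [ 0.021  0.812  0.583  0.921]
 [ 0.     0.     0.     1.   ]] 0.996
{'time_s': 0.1, 'q': array([-1.20700439e+00,  4.23788108e-01,  1.63058279e+00, -1.42059907e-05,
        1.08856627e+00, -1.90176828e-02]), 'joint_velocities': array([ 4.88802746e-05, -2.50980675e-03, -1.25750410e-03, -6.95870303e-04,
       -5.60814637e-04,  4.16435722e-04]), 'effort': array([-2.27783414e-03, -5.45616102e+01, -2.74324179e+01,  6.43952633e-02,
        1.88552187e-02, -3.47860646e-05]), 'ee_pos': array([ 0.23338359, -0.57953718,  0.40397656]), 'eef_rot': array([ 9.81737106e-01,  1.90241434e-01, -1.21512909e-04, -6.61214086e-04]), 'wrist_force': array([-0.65231681,  0.13149511,  0.5064077 ]), 'wrist_torque': array([0.03147791, 0.02320856, 0.0782687 ]), 'grasp_force': 0.0, 'gripper_width': 1.0003828415992424}
```

View pics/top0.png

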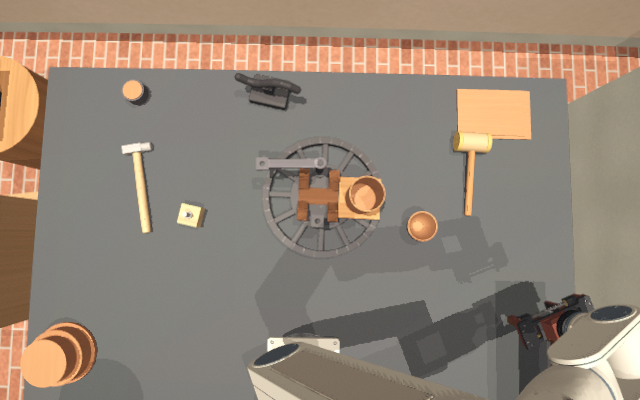

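View pics/side0.png

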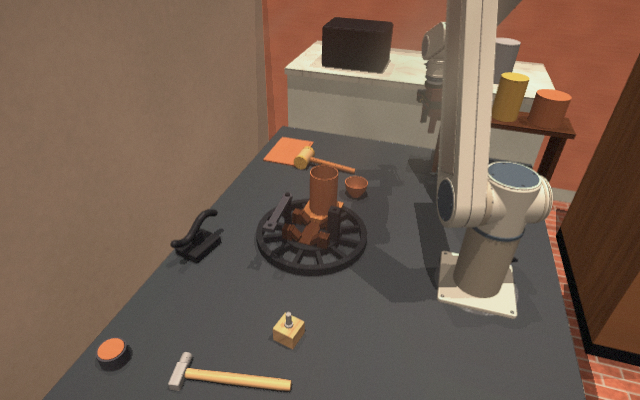

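The top view shows the cradle at about (322,197), the pot mouth at (366,193), the hinge at (320,163), the keeper hole at (263,163), the post at (318,222), the pin at (189,215) and the bowl at (422,226). The side view shows the pin block at (289,330) and the pot at (323,190), which agrees. Trough +y points roughly along world +y.

Run:
```python
from h import *
t=np.load('top0.npy');s=np.load('side0.npy')
def circ(P):
    A=np.c_[2*P[:,:2],np.ones(len(P))];b=(P[:,:2]**2).sum(1);x=np.linalg.lstsq(A,b,rcond=None)[0]
    return x[:2],np.sqrt(x[2]+x[0]**2+x[1]**2)
for n,w in(('top',t),('side',s)):
    P=w.reshape(-1,3)
    bx=lambda x0,x1,y0,y1,z0,z1:P[(P[:,0]>x0)&(P[:,0]<x1)&(P[:,1]>y0)&(P[:,1]<y1)&(P[:,2]>z0)&(P[:,2]<z1)]
    print(n)
    r=bx(.3,.6,-.25,0,.185,.21); print('rim',len(r),r.mean(0),np.percentile(r[:,2],[5,50,95]))
    zt=np.percentile(r[:,2],90);r2=r[abs(r[:,2]-zt)<.004];
    (c,_),tri=cv2.minEnclosingCircle(r2[:,:2].astype(np.float32)),0
    print(' circ',cv2.minEnclosingCircle(r2[:,:2].astype(np.float32)),circ(r2))
    k=bx(.4,.7,-.05,.25,.155,.168);
    print('keeper',len(k),np.median(k,0),cv2.minAreaRect(k[:,:2].astype(np.float32)))
    h=bx(.4,.7,-.08,.25,.168,.175);print('cap',len(h),np.median(h,0) if len(h) else 0)
    h=bx(.3,.45,-.08,.1,.14,.152);print('post',len(h),np.median(h,0),cv2.minAreaRect(h[:,:2].astype(np.float32)))
    h=bx(.3,.5,.25,.5,.075,.1);print('pin top',len(h),np.median(h,0),h[:,2].max())
    h=bx(.3,.5,.25,.5,.04,.05);print('block',len(h),h.mean(0),cv2.minAreaRect(h[:,:2].astype(np.float32)))
    h=bx(.25,.7,-.2,.25,.027,.033);print('tt',len(h),cv2.minEnclosingCircle(h[:,:2].astype(np.float32)))
    h=bx(.3,.5,-.35,-.17,.02,.08);print('bowl',len(h),cv2.minEnclosingCircle(h[:,:2].astype(np.float32)),h[:,2].max())
im=cv2.imread('pics/top0.png');a=cv2.resize(im[130:265,240:400],(800,600)[:1]*1+(600,),interpolation=cv2.INTER_CUBIC) if 0 else cv2.resize(im[130:260,170:400],None,fx=3.4,fy=3.4,interpolation=cv2.INTER_CUBIC)
cv2.imwrite('pics/c1.png',a)
```

```text
top
rim 145 [ 0.53544799 -0.1617035   0.19439473] [0.18696091 0.19478587 0.19889549]
 circ ((0.5346469879150391, -0.1627224236726761), 0.04808574542403221) (array([ 0.53442789, -0.16277643]), np.float64(0.04611720824198987))
keeper 603 [0.61688062 0.05154648 0.16476424] ((0.6166459918022156, 0.04630168527364731), (0.033990614116191864, 0.18785090744495392), 1.0652799606323242)
cap 77 [0.61986337 0.00192248 0.16894488]
post 23 [ 0.44542018 -0.03155397  0.14844335] ((0.4464748799800873, -0.03153553977608681), (0.0028543835505843163, 0.0330616720020771), 1.12455415725708)
pin top 26 [0.47402857 0.35255099 0.08866639] 0.09226736528090673
block 300 [0.47111508 0.35234397 0.04629719] ((0.47454991936683655, 0.3542904555797577), (0.06121727451682091, 0.059538453817367554), 79.00645446777344)
tt 2612 ((0.5405966639518738, -0.049648817628622055), 0.18673695623874664)
bowl 502 ((0.4493967294692993, -0.2604726552963257), 0.10149232298135757) 0.07992174125727058
side
rim 141 [ 0.53273148 -0.16023345  0.19032517] [0.18558287 0.1904456  0.19443906]
 circ ((0.5343302488327026, -0.16066230833530426), 0.05008731409907341) (array([ 0.53279298, -0.16127471]), np.float64(0.0459709295395762))
keeper 370 [0.61384284 0.06530212 0.16219577] ((0.616880476474762, 0.04793393239378929), (0.035681404173374176, 0.19266186654567719), 2.802029848098755)
cap 10 [ 0.6165325  -0.03308373  0.16951483]
post 24 [ 0.44507154 -0.02643877  0.14597   ] ((0.4455800950527191, -0.03049079328775406), (0.033974096179008484, 0.007579531520605087), 88.49691772460938)
pin top 36 [0.47200264 0.35580551 0.08676993] 0.09181471837527577
block 388 [0.46879899 0.35733664 0.04536986] ((0.47267284989356995, 0.3536206781864166), (0.06384541839361191, 0.060736432671546936), 78.64527130126953)
tt 1393 ((0.534430205821991, -0.04547989368438721), 0.18706144392490387)
bowl 298 ((0.4468380808830261, -0.26088425517082214), 0.10204724222421646) 0.06719522275871515
```

View pics/c1.png

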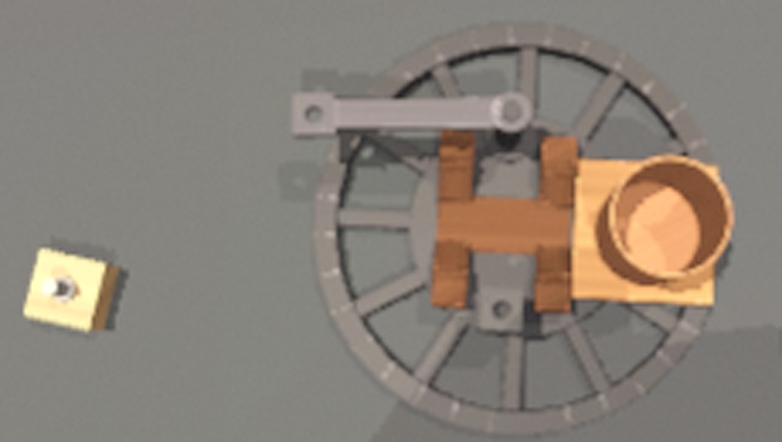

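Run:
```python
from h import *
def cp(x,y):return (x+.5)/3.4-.5+170,(y+.5)/3.4-.5+130
for nm,x,y,z in(('cap',511,110,.170),('khole',314,113,.164),('post',501,309,.148),('pin',65,288,.09)):
    print(nm,atz('top',*cp(x,y),z).round(4))
P=np.load('top0.npy').reshape(-1,3);S=np.load('side0.npy').reshape(-1,3)
for Q in(P,S):
    for nm,b in(('post',(.41,.49,-.08,.03,.143,.153)),('wood pad',(.45,.62,-.24,-.09,.041,.049)),('saddle',(.4,.62,-.09,.05,.072,.08)),('stem',(.44,.5,.33,.38,.06,.1)),('pot',(.47,.6,-.25,-.09,.07,.19))):
        k=Q[(Q[:,0]>b[0])&(Q[:,0]<b[1])&(Q[:,1]>b[2])&(Q[:,1]<b[3])&(Q[:,2]>b[4])&(Q[:,2]<b[5])]
        print(nm,len(k),k.mean(0).round(4),cv2.minAreaRect(k[:,:2].astype(np.float32)))
```

```text
cap [ 0.6197 -0.0362  0.17  ]
khole [0.6152 0.123  0.164 ]
post [ 0.4602 -0.0313  0.148 ]
pin [0.473  0.3407 0.09  ]
post 135 [ 0.4606 -0.0318  0.1486] ((0.46171581745147705, -0.03128986805677414), (0.03335844725370407, 0.03310326859354973), 0.9380775094032288)
wood pad 719 [ 0.5275 -0.146   0.0461] ((0.5370767712593079, -0.15735232830047607), (0.13311971724033356, 0.12432622164487839), 88.09329223632812)
saddle 322 [ 0.5394 -0.0288  0.0745] ((0.5308305621147156, -0.03320344164967537), (0.11603476852178574, 0.1733030378818512), 87.51480102539062)
stem 34 [0.4745 0.3521 0.0822] ((0.47499051690101624, 0.353381484746933), (0.01282758079469204, 0.012214845046401024), 44.22874450683594)
pot 485 [ 0.5403 -0.1667  0.1306] ((0.5345677137374878, -0.1500423103570938), (0.11742541193962097, 0.1284593790769577), 89.05033874511719)
post 80 [ 0.4593 -0.0294  0.1464] ((0.45901399850845337, -0.032092757523059845), (0.035009611397981644, 0.040810391306877136), 2.047226905822754)
wood pad 173 [ 0.5433 -0.1379  0.0442] ((0.5352360606193542, -0.1590709686279297), (0.13133905827999115, 0.12223753333091736), 87.21165466308594)
saddle 95 [ 0.5302 -0.016   0.0743] ((0.5324314832687378, -0.015618443489074707), (0.11719557642936707, 0.17314082384109497), 75.79954528808594)
stem 51 [0.4723 0.3561 0.0802] ((0.47342103719711304, 0.3533002436161041), (0.010535250417888165, 0.015164414420723915), 19.88441276550293)
pot 1060 [ 0.5283 -0.1445  0.1414] ((0.53435218334198, -0.1470799744129181), (0.12994696199893951, 0.09603215008974075), 79.54180908203125)
```

Request:
drive_tool(deltas=[[-1, 0, 0, 0.5, 0.5, 1, 1], [-1, 0, 0, 0.5, 1, 0.4, 1], [-1, 0, 0, 0.5, 1, 0, 1], [-1, 0, 0, 0.5, 1, 0, 1], [-1, 0, 0, 0.5, 1, 0, 1], [-1, 0, 0, 0.5, 1, 0, 1], [-1, 0, 0, 0.5, 1, 0, 1], [-1, 0, 0, 0.5, 1, 0, 1], [-1, 0, 0, 0.5, 1, 0, 1], [-1, 0, 0, 0.5, 1, 0, 1], [-1, 0, 0, 0.5, 1, 0, 1], [-1, 0, 0, 0.5, 1, 0, 1]])

```text
time_s: 1.6
ee_pos: [0.5339, -0.0028, 0.4745]
eef_rot: [0.849, 0.165, -0.095, 0.492]
wrist_force: [0.6, -0.8, -0.3]
gripper_width: 0.999
grasp_force: 0.0
```

Run:
```python
from h import *
from scipy.spatial.transform import Rotation as R
s=arm.state();print(s['time_s'],s['q'],s['ee_pos']);print(R.from_quat(s['eef_rot']).as_matrix().round(3))
q=s['q'];T=R.from_quat(s['eef_rot'])
for sg in(1,-1):
  for s6 in(1,-1):
    M=R.from_euler('z',q[0])*R.from_euler('y',q[1]+q[2])*R.from_euler('z',sg*q[3])*R.from_euler('y',q[4])*R.from_euler('z',s6*q[5])
    print(sg,s6,(M.inv()*T).as_rotvec().round(3))
```

```text
1.6 [ 0.17768661  0.29879835  1.80332991 -1.03565136  1.45012492  1.73373674] [ 0.53394238 -0.00276786  0.47454697]
[[ 0.928  0.374  0.001]
 [ 0.186 -0.461 -0.867]
 [-0.324  0.805 -0.497]]
1 1 [0.    0.    1.571]
1 -1 [ 0.     0.    -1.245]
-1 1 [-1.728 -1.24   0.716]
-1 -1 [-1.561  1.561 -0.986]
```

Request:
drive_tool(deltas=[[1, 0, 0, 0, -0.343, 0, 1], [1, 0, 0, 0, -0.343, 0, 1], [1, 0, 0, 0, -0.343, 0, 1], [1, 0, 0, 0, -0.343, 0, 1], [1, 0, 0, 0, -0.343, 0, 0.6], [1, 0, 0, 0, -0.343, 0, 0.6]])

```text
time_s: 2.35
ee_pos: [0.5333, -0.1081, 0.4744]
eef_rot: [0.949, 0.184, -0.049, 0.253]
wrist_force: [-0.3, -0.0, -0.2]
gripper_width: 0.813
grasp_force: 0.0
```

```bash
cat > log.py <<'E'
from h import *;import json
s=arm.state();open('st.jsonl','a').write(json.dumps([s['q'].tolist(),s['ee_pos'].tolist(),s['eef_rot'].tolist()])+'\n')
E
cat > st.jsonl <<'E'
[[-1.20700439,0.423788108,1.63058279,-1.42059907e-05,1.08856627,-0.0190176828],[0.23338359,-0.57953718,0.40397656],[0.981737106,0.190241434,-1.21512909e-04,-6.61214086e-04]]
[[0.17768661,0.29879835,1.80332991,-1.03565136,1.45012492,1.73373674],[0.53394238,-0.00276786,0.47454697],[0.849,0.165,-0.095,0.492]]
E
python3 log.py
```

```text
(no output)
```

Request:
drive_tool(deltas=[[1, 0, 0, 0, -0.343, 0, 0.6], [1, 0, 0, 0, -0.343, 0, 0.6], [1, 0, 0, 0, -0.343, 0, 0.6], [1, 0, 0, 0, -0.343, 0, 0.6], [1, 0, 0, 0, -0.343, 0, 0.6], [1, 0, 0, 0, -0.343, 0, 0.6], [0, 0, -0.95, 0, 0, 0, 0.6], [0, 0, -0.95, 0, 0, 0, 0.6], [0, 0, -0.95, 0, 0, 0, 0.6], [0, 0, -0.95, 0, 0, 0, 0.6], [0, 0, -0.95, 0, 0, 0, 0.6], [0, 0, 0, 0, 0, 0, 0.6]])

```text
time_s: 3.85
ee_pos: [0.5333, -0.2105, 0.4743]
eef_rot: [1.0, -0.016, -0.0, -0.0]
wrist_force: [-0.1, 0.3, 0.8]
gripper_width: 0.602
grasp_force: 0.0
```

```bash
python3 log.py
cat > kin.py <<'E'
from h import *;import json
from scipy.spatial.transform import Rotation as R
from scipy.optimize import least_squares
E_=lambda a,x:R.from_euler(a,x)
def fk(p,q):
    a1,d1,a2,a3,d4,L=p
    A=E_('z',q[0]);B=A*E_('y',q[1]);C=A*E_('y',q[1]+q[2])
    T=C*E_('z',q[3])*E_('y',q[4])*E_('z',q[5]+np.pi/2)
    W=A.apply([a1,0,d1])+B.apply([0,0,a2])+C.apply([a3,0,d4])
    return W,W+T.apply([0,0,L]),T
def fit():
    S=[json.loads(l) for l in open('st.jsonl')]
    r=least_squares(lambda p:np.concatenate([fk(p,s[0])[1]-s[1] for s in S]),[.1,.4,.4,0,.4,.1])
    return r.x,abs(r.fun).max()
LO=[-3,-.9,.09,-1.31,.11,-2.54];HI=[3,2.11,2.58,4.45,2.69,2.54]
def ik(p,pos,T,q0):
    f=lambda q:np.concatenate([(fk(p,q)[1]-pos)*10,(T.inv()*fk(p,q)[2]).as_rotvec()])
    r=least_squares(f,np.clip(q0,np.array(LO)+.01,np.array(HI)-.01),bounds=(LO,HI));return r.x,abs(r.fun).max()
E
python3 - <<'E'
from kin import *
p,e=fit();print(p.round(4),e)
s=arm.state();print(s['time_s'],s['ee_pos'],s['q'].round(3));T0=R.from_quat(s['eef_rot']);print(T0.as_matrix().round(3))
ax=np.array([.9995,-.031,0])
q=s['q']
for a in range(0,91,10):
    t=np.radians(a)
    # pot pivot edge cradle y -65; grasp rel in pot: offset -48+... 
    cy=np.array([.031,.9995]);O=np.array([.5395,-.0488])
    yy=-65+(-94.5*np.cos(t)+135*np.sin(t));zz=48+(94.5*np.sin(t)+135*np.cos(t))
    yy+=163*np.sin(t);zz+=163*np.cos(t)
    pos=np.r_[O+cy*yy/1e3+np.array([.9995,-.031])*-.0025,zz/1e3]
    q,er=ik(p,pos,R.from_rotvec(-t*ax)*T0,q)
    print(a,pos.round(3),q.round(2),round(er,4),'W',fk(p,q)[0].round(3))
E
```

```text
[0.0397 0.3094 0.5761 0.1169 0.4552 0.1124] 0.011356758528777905
3.85 [ 0.53334238 -0.21049783  0.47429746] [-0.397  0.274  1.679  0.     1.19   1.205]
[[ 1.    -0.031 -0.001]
 [-0.031 -1.     0.   ]
 [-0.001 -0.    -1.   ]]
0 [ 0.532 -0.208  0.346] [-0.37  0.44  1.79  0.    0.91  1.23] 0.0 W [ 0.532 -0.208  0.458]
10 [ 0.534 -0.155  0.358] [-0.25  0.4   1.83 -0.22  0.89  1.49] 0.0 W [ 0.534 -0.136  0.469]
20 [ 0.535 -0.101  0.36 ] [-0.12  0.39  1.86 -0.44  0.91  1.76] 0.0 W [ 0.537 -0.062  0.466]
30 [ 0.537 -0.047  0.353] [ 0.02  0.41  1.87 -0.64  0.99  2.01] 0.0 W [0.539 0.01  0.451]
40 [0.539 0.005 0.337] [ 0.14  0.47  1.87 -0.79  1.1   2.22] 0.0 W [0.541 0.078 0.423]
50 [0.54  0.054 0.312] [ 0.25  0.55  1.85 -0.89  1.23  2.39] 0.0 W [0.543 0.14  0.384]
60 [0.542 0.097 0.279] [ 0.34  0.66  1.82 -0.97  1.37  2.52] 0.0 W [0.545 0.194 0.335]
70 [0.543 0.134 0.239] [ 0.41  0.77  1.78 -1.    1.51  2.54] 0.0701 W [0.549 0.239 0.28 ]
80 [0.544 0.163 0.193] [ 0.46  0.9   1.72 -1.04  1.65  2.54] 0.1469 W [0.551 0.274 0.216]
90 [0.544 0.184 0.142] [ 0.5   1.03  1.66 -1.09  1.78  2.54] 0.206 W [0.551 0.298 0.145]
```

Request:
drive_tool(deltas=[[0, 0, 1, 0, 0, -0.1, 0.6], [0, 0, 1, 0, 0, -0.1, 0.6], [0, 0, 1, 0, 0, -0.1, 0.6], [0, 0, 1, 0, 0, -0.1, 0.6], [0, 0, 1, 0, 0, -0.1, 0.6], [0, 0, 1, 0, 0, -0.1, 0.6], [0, 0, 1, 0, 0, -0.1, 0.6], [0, 0, 1, 0, 0, -0.1, 0.6], [0, 0, 1, 0, 0, -0.1, 0.6], [0, 0, 1, 0, 0, -0.1, 0.6], [0, 0, 1, 0, 0, 0, 0.6], [0, 0, 1, 0, 0, 0, 0.6]])

```text
time_s: 5.35
ee_pos: [0.5334, -0.2105, 0.4244]
eef_rot: [0.873, 0.488, -0.0, -0.0]
wrist_force: [-0.3, 0.1, 0.3]
gripper_width: 0.599
grasp_force: 0.0
```

Request:
drive_tool(deltas=[[0, 0, 1, 0, 0, 0, 0.6], [0, 0, 1, 0, 0, 0, 0.6], [0, 0, 1, 0, 0, 0, 0.6], [0, 0, 1, 0, 0, 0, 0.6], [0, 0, 1, 0, 0, 0, 0.6], [0, 0, 1, 0, 0, 0, 0.6], [0, 0, 1, 0, 0, 0, 0.6], [0, 0, 1, 0, 0, 0, 0.6], [0, 0, 1, 0, 0, 0, 0.6], [0, 0, 1, 0, 0, 0, 0.6], [0, 0, 1, 0, 0, 0, 0.6], [0, 0, 1, 0, 0, 0, 0.6]])

```text
time_s: 6.85
ee_pos: [0.5334, -0.2105, 0.4245]
eef_rot: [0.512, 0.859, -0.0, -0.0]
wrist_force: [0.3, -1.0, 0.4]
gripper_width: 0.603
grasp_force: 0.0
```

Request:
drive_tool(deltas=[[0, 0, 1, 0, 0, 0, 0.6], [0, 0, 1, 0, 0, 0, 0.6], [0, 0, 1, 0, 0, 0, 0.6], [0, 0, 1, 0, 0, 0, 0.6], [0, 0, 1, 0, 0, 0, 0.6], [0, 0, 1, 0, 0, 0, 0.6], [0, 0, 1, 0, 0, 0, 0.6], [0, 0, 1, 0, 0, 0, 0.6], [0, 0, 1, 0, 0, 0, 0.6], [0, 0, 1, 0, 0, 0, 0.6], [0, 0, 1, 0, 0, 0, 0.6], [0, 0, 1, 0, 0, 0, 0.6]])

```text
time_s: 8.35
ee_pos: [0.5334, -0.2105, 0.4245]
eef_rot: [0.013, 1.0, 0.0, -0.0]
wrist_force: [1.4, 0.0, -0.1]
gripper_width: 0.601
grasp_force: 0.0
```

```bash
python3 log.py; python3 -c "
from kin import *
s=arm.state();print(s['ee_pos'],s['q'].round(3),R.from_quat(s['eef_rot']).as_matrix().round(3));print(fit())"
```

```text
[ 0.53340942 -0.2104953   0.42446808] [-0.397  0.325  1.729  0.     1.088 -1.941] [[-1.     0.027 -0.   ]
 [ 0.027  1.     0.   ]
 [ 0.     0.    -1.   ]]
(array([0.03317052, 0.30791733, 0.57575797, 0.11247485, 0.46059025,
       0.11292574]), np.float64(0.011368285285474788))
```

Request:
drive_tool(deltas=[[0, 0, 0, -0.01, 0.02, -0.41, 0.6], [0, 0, 0, -0.01, 0.02, -0.41, 0.6], [0, 0, 0, 0, 0, -0.41, 0.6], [0, 0, 0, 0, 0, -0.4, 0.6], [0, 0, 0, 0, 0, 0, 0.6]])

```text
time_s: 8.98
ee_pos: [0.5319, -0.2083, 0.3417]
eef_rot: [0.015, 1.0, 0.001, -0.002]
wrist_force: [-0.3, -0.6, 1.0]
gripper_width: 0.6
grasp_force: 0.0
```

```bash
python3 -c "
from h import *
im,d=shot('top');cv2.imwrite('pics/g1.png',cv2.resize(im[140:260,300:460],None,fx=4,fy=4,interpolation=cv2.INTER_CUBIC)[:,:,::-1])"
```

```text
(no output)
```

View pics/g1.png

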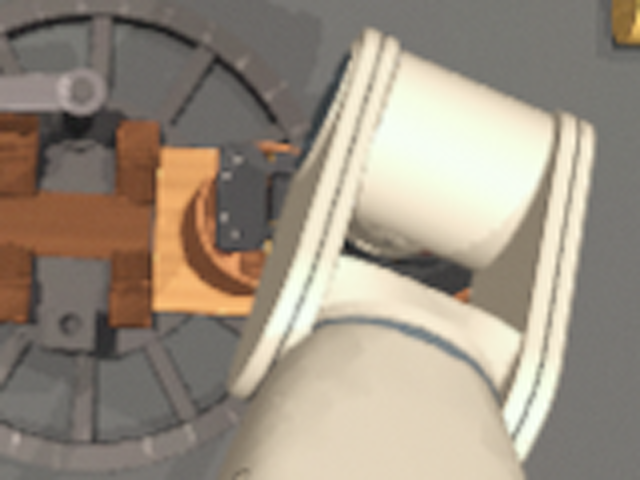

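The crop shows the gripper over the pot's −y rim, with the gripper body at (245,200) and the pot undisturbed. I'll close the grip next.

Request:
drive_tool(deltas=[[0, 0, 0, 0, 0, 0, 0], [0, 0, 0, 0, 0, 0, 0], [0, 0, 0, 0, 0, 0, 0], [0, 0, 0, 0, 0, 0, 0], [0, 0, 0, 0, 0, 0, 0], [0, 0, 0, 0, 0, 0, 0], [0, 0, 0, 0, 0, 0, 0]], grip_force=45)

```text
time_s: 9.9
ee_pos: [0.5323, -0.2086, 0.343]
eef_rot: [0.016, 1.0, 0.0, -0.0]
wrist_force: [-0.3, -0.0, -1.5]
gripper_width: 0.036
grasp_force: 43.3
```

```bash
cat > plan.py <<'E'
from kin import *
p,e=fit();s=arm.state();P0=s['ee_pos'];T0=R.from_quat(s['eef_rot']);print(s['time_s'],P0,s['q'].round(2))
cx=np.array([.9995,-.031,0]);cy=np.array([.031,.9995,0]);O=np.array([.5395,-.0488,0]);ez=np.array([0,0,1.])
# pot frame at start: base centre cradle (xb,yb), z .045
Pb=np.array([.5335,-.162,.045]);xb,yb=(Pb-O)@cx,(Pb-O)@cy;print('pot in cradle',xb,yb)
rel=P0-Pb;q=s['q'];last=P0
N=18
for i in range(1,N+1):
    t=np.radians(5*i);f=i/N
    Rr=R.from_rotvec(-t*cx)
    # edge pivot path: edge y yb+48 -> -78 ; z .045+lift
    ey=(yb+.048)*(1-f)+-.078*f;e=O+cx*xb*(1-f)+cy*ey+ez*(.045+.010)
    b=e+Rr.apply(-cy*.048)   # base centre
    pos=b+Rr.apply(rel);q,er=ik(p,pos,Rr*T0,q)
    print(5*i,((pos-last)/.05).round(2),pos.round(3),q.round(2),round(er,3));last=pos
E
python3 plan.py
```

```text
9.9 [ 0.53231921 -0.20855034  0.34295085] [-0.39  0.43  1.79 -0.    0.92 -1.93]
pot in cradle -0.002487800000000006 -0.11332940000000001
5 [0.02 0.51 0.34] [ 0.533 -0.183  0.36 ] [-0.31  0.4   1.81 -0.11  0.91 -1.79] 0.0
10 [0.02 0.52 0.1 ] [ 0.534 -0.157  0.365] [-0.25  0.39  1.82 -0.22  0.9  -1.66] 0.0
15 [0.02 0.53 0.05] [ 0.535 -0.13   0.367] [-0.19  0.38  1.84 -0.33  0.91 -1.52] 0.0
20 [0.02 0.53 0.  ] [ 0.536 -0.104  0.367] [-0.12  0.38  1.85 -0.44  0.93 -1.39] 0.0
25 [ 0.02  0.53 -0.05] [ 0.537 -0.077  0.365] [-0.06  0.38  1.86 -0.54  0.96 -1.27] 0.0
30 [ 0.02  0.52 -0.09] [ 0.538 -0.051  0.36 ] [ 0.01  0.4   1.86 -0.63  1.   -1.15] 0.0
35 [ 0.02  0.51 -0.14] [ 0.539 -0.026  0.353] [ 0.07  0.42  1.87 -0.72  1.06 -1.04] 0.0
40 [ 0.02  0.5  -0.19] [ 0.54  -0.001  0.344] [ 0.13  0.45  1.86 -0.79  1.11 -0.94] 0.0
45 [ 0.02  0.48 -0.23] [0.541 0.023 0.333] [ 0.19  0.49  1.86 -0.85  1.17 -0.85] 0.0
50 [ 0.02  0.46 -0.27] [0.542 0.046 0.319] [ 0.24  0.53  1.85 -0.9   1.24 -0.77] 0.0
55 [ 0.02  0.43 -0.31] [0.542 0.068 0.303] [ 0.29  0.58  1.84 -0.94  1.3  -0.71] 0.0
60 [ 0.02  0.4  -0.35] [0.543 0.088 0.286] [ 0.33  0.64  1.83 -0.97  1.37 -0.64] 0.0
65 [ 0.01  0.37 -0.38] [0.544 0.107 0.267] [ 0.36  0.69  1.81 -1.    1.44 -0.59] 0.0
70 [ 0.01  0.34 -0.42] [0.545 0.124 0.246] [ 0.4   0.75  1.79 -1.03  1.51 -0.54] 0.0
75 [ 0.01  0.3  -0.45] [0.545 0.139 0.223] [ 0.42  0.82  1.77 -1.05  1.58 -0.5 ] 0.0
80 [ 0.01  0.26 -0.47] [0.546 0.152 0.2  ] [ 0.45  0.88  1.74 -1.07  1.65 -0.46] 0.0
85 [ 0.01  0.22 -0.49] [0.546 0.162 0.175] [ 0.46  0.95  1.71 -1.09  1.71 -0.43] 0.0
90 [ 0.01  0.17 -0.51] [0.547 0.171 0.15 ] [ 0.48  1.01  1.68 -1.11  1.78 -0.4 ] 0.0
```

Request:
drive_tool(deltas=[[0, 0, 0, 0, 0, 0.1, 0], [0, 0, 0, 0, 0, 0.1, 0], [-1, 0.03, 0, 0.02, 0.51, 0.14, 0], [-1, 0.03, 0, 0.02, 0.52, 0.1, 0], [-1, 0.03, 0, 0.02, 0.53, 0.05, 0], [-1, 0.03, 0, 0.02, 0.53, 0, 0], [-1, 0.03, 0, 0.02, 0.53, -0.05, 0], [-1, 0.03, 0, 0.02, 0.52, -0.09, 0], [-1, 0.03, 0, 0.02, 0.51, -0.14, 0], [-1, 0.03, 0, 0.02, 0.5, -0.19, 0], [-1, 0.03, 0, 0.02, 0.48, -0.23, 0], [0, 0, 0, 0, 0, 0, 0]])

```text
time_s: 11.4
ee_pos: [0.5414, 0.0246, 0.3317]
eef_rot: [0.013, 0.924, -0.382, -0.006]
wrist_force: [-0.2, -0.6, -4.6]
gripper_width: 0.036
grasp_force: 43.4
```

```bash
python3 -c "
from kin import *
s=arm.state();print(s['ee_pos'],s['q'].round(3));print(R.from_quat(s['eef_rot']).as_matrix().round(3))
im,d=shot('side');cv2.imwrite('pics/g2.png',cv2.resize(im[80:300,200:420],None,fx=2.7,fy=2.7,interpolation=cv2.INTER_CUBIC)[:,:,::-1])"
```

```text
[0.54144307 0.02463252 0.33170622] [ 0.186  0.477  1.856 -0.842  1.182 -0.87 ]
[[-1.     0.02  -0.021]
 [ 0.029  0.708 -0.706]
 [ 0.    -0.706 -0.708]]
```

View pics/g2.png

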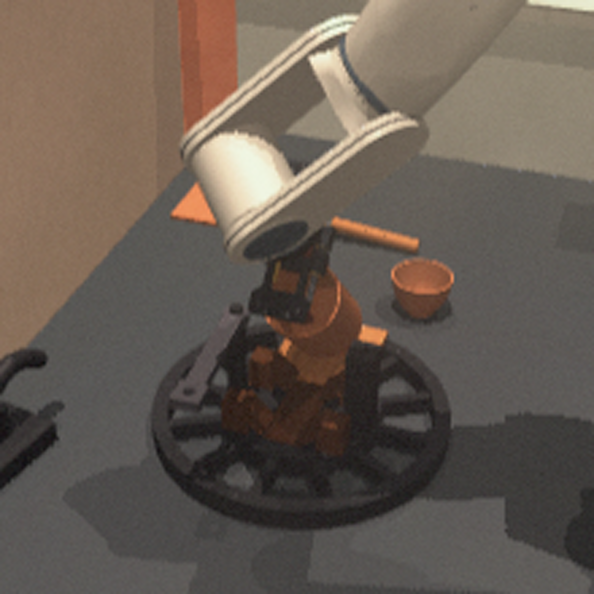

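The side view shows the pot firmly held at 45° at (320,310), clear of the keeper and post. The wrist force also shows the pot's full weight.

Request:
drive_tool(deltas=[[-1, 0.03, 0, 0.02, 0.46, -0.27, 0], [-1, 0.03, 0, 0.02, 0.43, -0.31, 0], [-1, 0.03, 0, 0.02, 0.4, -0.35, 0], [-1, 0.03, 0, 0.01, 0.37, -0.38, 0], [-1, 0.03, 0, 0.01, 0.34, -0.42, 0], [-1, 0.03, 0, 0.01, 0.3, -0.45, 0], [-1, 0.03, 0, 0.01, 0.26, -0.46, 0], [-1, 0.03, 0, 0.01, 0.22, -0.45, 0], [0, 0, 0, 0, 0, 0, 0]])

```text
time_s: 12.58
ee_pos: [0.5473, 0.1615, 0.1768]
eef_rot: [0.011, 0.738, -0.675, -0.011]
wrist_force: [-0.3, -0.5, -3.6]
gripper_width: 0.037
grasp_force: 43.5
```

Run:
```python
from kin import *
s=arm.state();print(s['ee_pos'],s['q'].round(3));print(R.from_quat(s['eef_rot']).as_matrix().round(3))
for n in('top','side'):
    im,d=shot(n,n+'3.png');w=cloud(n,d);P=w.reshape(-1,3)
    np.save(n+'3.npy',w)
im=np.hstack([cv2.imread('pics/top3.png')[120:270,220:420],cv2.imread('pics/side3.png')[150:300,230:430]])
cv2.imwrite('pics/g3.png',cv2.resize(im,None,fx=2,fy=2))
```

```text
[0.5473301  0.16154716 0.17684156] [ 0.463  0.931  1.698 -1.092  1.726 -0.453]
[[-1.     0.002 -0.031]
 [ 0.031  0.089 -0.996]
 [ 0.001 -0.996 -0.089]]
```

View pics/g3.png

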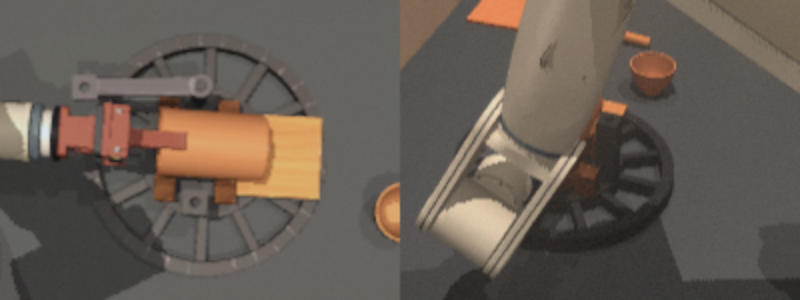

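The top view shows the pot nearly level over the saddles (175,145), with the gripper on its mouth edge at (170,140) and the keeper untouched. I'll make the last 5° and then measure it.

Request:
drive_tool(deltas=[[-0.5, 0.015, 0, 0, 0.09, -0.25, 0], [-0.5, 0.015, 0, 0, 0.08, -0.25, 0], [0, 0, 0, 0, 0, 0, 0], [0, 0, 0, 0, 0, 0, 0]])

```text
time_s: 13.18
ee_pos: [0.5469, 0.1705, 0.1529]
eef_rot: [-0.011, -0.707, 0.707, 0.01]
wrist_force: [0.0, 0.4, -4.8]
gripper_width: 0.033
grasp_force: 43.5
```

```bash
cat > potm.py <<'E'
from kin import *
cx=np.array([.9995,-.031,0]);cy=np.array([.031,.9995,0]);O=np.array([.5395,-.0488,0])
s=arm.state();print(s['time_s'],s['ee_pos'],s['wrist_force'].round(1));print(R.from_quat(s['eef_rot']).as_matrix().round(3)[:,2])
im,d=shot('top');w=cloud('top',d);P=w.reshape(-1,3);C=np.c_[(P-O)@cx,(P-O)@cy,P[:,2]]
rgb=im.reshape(-1,3).astype(int)
m=(abs(C[:,0])<.048)&(C[:,1]>-.1)&(C[:,1]<.1)&(C[:,2]>.1)&(C[:,2]<.165)&~((abs(C[:,0])<.02)&(C[:,1]>.02))
m&=rgb[:,0]-rgb[:,2]>60
Q=C[m]
def f(v):
    a=np.array([v[0],0,v[1]])+0; dx=Q[:,0]-(v[0]+v[2]*(Q[:,1]+.01));dz=Q[:,2]-(v[1]+v[3]*(Q[:,1]+.01))
    return np.hypot(dx,dz)-.048
r=least_squares(f,[0,.1,0,0],loss='soft_l1',f_scale=.002)
print(len(Q),'axis at y-10: x,z,slope x,slope z',r.x.round(4),np.median(abs(r.fun)),'y range',np.percentile(Q[:,1],[.5,1,99,99.5]).round(4))
E
python3 potm.py
```

```text
13.175 [0.54692443 0.1704819  0.15292335] [ 0.   0.4 -4.8]
[-0.03  -1.     0.001]
1457 axis at y-10: x,z,slope x,slope z [0.0055 0.108  0.0031 0.0056] 0.0010630278166050486 y range [-0.0762 -0.0753  0.0702  0.0706]
```

```bash
cat >> potm.py <<'E'
for nm,y0,y1 in(('s1',-.045,-.015),('s2',.045,.075)):
    k=C[(C[:,1]>y0)&(C[:,1]<y1)&(C[:,2]>.068)&(C[:,2]<.085)&(abs(C[:,0])<.1)];print(nm,len(k),np.sort(k[:,0])[[0,3,-4,-1]].round(4),np.median(k[:,2]))
    k=C[m&(C[:,1]>y0)&(C[:,1]<y1)];print('  pot x',np.sort(k[:,0])[[0,3,-4,-1]].round(4))
k=C[(C[:,2]>.155)&(C[:,2]<.176)&(C[:,0]>.05)&(C[:,1]<.22)&(C[:,1]>0)];print('keeper',cv2.minAreaRect(k[:,:2].astype(np.float32)))
k=C[(C[:,2]>.143)&(C[:,2]<.153)&(C[:,0]<-.06)&(C[:,0]>-.1)&(abs(C[:,1])<.05)];print('post',cv2.minAreaRect(k[:,:2].astype(np.float32)))
E
python3 potm.py
```

```text
13.225 [0.54697526 0.17049326 0.15320282] [ 0.1  1.2 -4.9]
[-0.03  -1.     0.001]
1458 axis at y-10: x,z,slope x,slope z [0.0055 0.108  0.0047 0.0062] 0.0010521431959938238 y range [-0.077  -0.0755  0.0702  0.0706]
s1 174 [-0.0761 -0.0741  0.0759  0.077 ] 0.07327697895051333
  pot x [-0.0414 -0.0411  0.0461  0.0469]
s2 178 [-0.0757 -0.075   0.0775  0.0781] 0.0734486106499791
  pot x [-0.0422 -0.0421  0.0474  0.048 ]
keeper ((0.07589602470397949, 0.09581512957811356), (0.03419280797243118, 0.1902797371149063), 4.320284843444824)
post ((-0.07840446382761002, 0.015065409243106842), (0.03316941857337952, 0.03308699652552605), 2.607459545135498)
```

Request:
drive_tool(deltas=[[0, 0, 0, -0.03, 0, -0.08, 0], [0, 0, 0, 0, 0, -0.08, 0], [0, 0, 0, 0, 0, 0, 0]])

```text
time_s: 13.65
ee_pos: [0.5454, 0.1704, 0.1448]
eef_rot: [-0.011, -0.707, 0.707, 0.01]
wrist_force: [-0.4, -0.0, -3.8]
gripper_width: 0.034
grasp_force: 43.5
```

Request:
drive_tool(deltas=[[0, 0, 0, 0, 0, -0.02, 0], [0, 0, 0, 0, 0, 0, 0]])

```text
time_s: 13.9
ee_pos: [0.5455, 0.1705, 0.1443]
eef_rot: [-0.011, -0.707, 0.707, 0.01]
wrist_force: [-1.1, 0.6, -3.4]
gripper_width: 0.04
grasp_force: 43.4
```

Request:
drive_tool(deltas=[[0, 0, 0, 0, 0, -0.02, 0], [0, 0, 0, 0, 0, 0, 0]])

```text
time_s: 14.15
ee_pos: [0.5454, 0.1706, 0.1438]
eef_rot: [-0.012, -0.706, 0.708, 0.01]
wrist_force: [-1.9, 2.1, 2.4]
gripper_width: 0.035
grasp_force: 43.2
```

Request:
drive_tool(deltas=[[0, 0, 0, 0, 0, -0.02, 0], [0, 0, 0, 0, 0, 0, 0]])

```text
time_s: 14.4
ee_pos: [0.5452, 0.1707, 0.1433]
eef_rot: [-0.012, -0.706, 0.708, 0.01]
wrist_force: [-3.6, 3.1, 7.8]
gripper_width: 0.034
grasp_force: 42.9
```

Request:
drive_tool(deltas=[[0, 0, 0, -0.04, 0, 0, 0], [0, 0, 0, 0, 0, 0, 0]])

```text
time_s: 14.65
ee_pos: [0.5433, 0.1705, 0.1421]
eef_rot: [-0.011, -0.707, 0.707, 0.01]
wrist_force: [-1.8, 2.2, 0.0]
gripper_width: 0.036
grasp_force: 43.1
```

```bash
python3 potm.py
```

```text
14.65 [0.54333047 0.17046904 0.14213856] [-1.8  2.2  0. ]
[-0.03  -1.     0.001]
1464 axis at y-10: x,z,slope x,slope z [0.0018 0.097  0.0027 0.0057] 0.0010184678367216142 y range [-0.0765 -0.0759  0.0705  0.0708]
s1 181 [-0.0759 -0.0741  0.0758  0.0767] 0.07365246717286666
  pot x [-0.0462 -0.0457  0.0458  0.0465]
s2 179 [-0.0756 -0.0752  0.0776  0.0781] 0.07344841298437155
  pot x [-0.0452 -0.0446  0.0473  0.048 ]
keeper ((0.07406406104564667, 0.09568402916193008), (0.034199804067611694, 0.1901647448539734), 2.9237685203552246)
post ((-0.07843011617660522, 0.014982161112129688), (0.03328673914074898, 0.03312608227133751), 2.3102304935455322)
```

Request:
drive_tool(deltas=[[0, 0, 0, -0.02, 0, -0.01, 0], [0, 0, 0, 0, 0, 0, 0]])

```text
time_s: 14.95
ee_pos: [0.5425, 0.1704, 0.1414]
eef_rot: [-0.011, -0.707, 0.707, 0.01]
wrist_force: [-0.8, 1.0, -1.7]
gripper_width: 0.034
grasp_force: 43.0
```

Request:
drive_tool(deltas=[[0, 0, 0, 0, 0, -0.02, 0], [0, 0, 0, 0, 0, 0, 0]])

```text
time_s: 15.2
ee_pos: [0.5425, 0.1705, 0.141]
eef_rot: [-0.011, -0.706, 0.708, 0.01]
wrist_force: [-1.4, 1.3, 4.1]
gripper_width: 0.033
grasp_force: 43.1
```

Request:
drive_tool(deltas=[[0, 0, 0, -0.015, 0, 0, 0], [0, 0, 0, 0, 0, 0, 0], [0, 0, 0, 0, 0, 0, 0], [0, 0, 0, 0, 0, 0, 0.08], [0, 0, 0, 0, 0, 0, 0.15], [0, 0, 0, 0, 0, 0, 0.3], [0, 0, 0, 0, 0, 0, 0.3]], grip_force=6)

```text
time_s: 16.08
ee_pos: [0.5416, 0.1704, 0.1405]
eef_rot: [-0.011, -0.707, 0.707, 0.01]
wrist_force: [-0.8, -0.9, -0.3]
gripper_width: 0.297
grasp_force: 0.0
```

```bash
python3 potm.py|head -3
```

```text
16.075 [0.54160044 0.17037108 0.14051367] [-0.8 -0.9 -0.3]
[-0.03  -1.     0.001]
1459 axis at y-10: x,z,slope x,slope z [0.001  0.0964 0.0012 0.0065] 0.0009708406632891256 y range [-0.0764 -0.0761  0.0704  0.0708]
```

Request:
drive_tool(deltas=[[0, 0, 0, 0, 0, 0, 0.5], [0, 0, 0, 0, 0, 0, 0.5], [1, -0.03, 0, 0, 0.03, 0.26, 0.5], [1, -0.03, 0, 0, 0.06, 0.28, 0.5], [1, -0.03, 0, 0, 0.04, 0.29, 0.5], [1, -0.03, 0, 0, 0.03, 0.31, 0.5], [1, -0.03, 0, 0, 0.03, 0.33, 0.5], [1, -0.03, 0, 0, 0, 0.35, 0.5], [0, 0, 0, 0.01, 0.31, 0.18, 0.5], [0, 0, 0, 0.01, 0.35, 0.2, 0.5], [0, 0, 0, 0, 0, 1, 0.5], [0, 0, 0, 0, 0, 1, 0.5]])

```text
time_s: 17.62
ee_pos: [0.5425, 0.2146, 0.351]
eef_rot: [0.013, 0.865, -0.501, -0.008]
wrist_force: [1.4, 0.9, 0.7]
gripper_width: 0.5
grasp_force: 0.0
```

```bash
python3 potm.py
python3 - <<'E'
from kin import *
s=arm.state();T=R.from_quat(s['eef_rot']);P=s['ee_pos']
b=np.radians(91.6)
def Tt(ang): # tool y at angle ang, z down
    y=np.array([np.cos(ang),np.sin(ang),0]);z=np.array([0,0,-1.]);return R.from_matrix(np.c_[np.cross(y,z),y,z])
for ang in(b-np.pi/2,b+np.pi/2):
    rv=(Tt(ang)*T.inv()).as_rotvec();print(np.degrees(rv)/5)
H=np.array([.6197,-.0362]);g=H+.11*np.array([np.cos(b),np.sin(b)]);print('grip at',g,'delta',(np.r_[g,.40]-P)/.05)
E
```

```text
17.625 [0.54248103 0.21455711 0.35100095] [1.4 0.9 0.7]
[-0.026 -0.867 -0.498]
1459 axis at y-10: x,z,slope x,slope z [0.001  0.0963 0.0022 0.0052] 0.0010793699005266708 y range [-0.0764 -0.076   0.0705  0.0708]
s1 178 [-0.076  -0.0742  0.0759  0.0762] 0.07345023662719696
  pot x [-0.0465 -0.046   0.0464  0.0474]
s2 185 [-0.0757 -0.0752  0.0776  0.0783] 0.07332333397572777
  pot x [-0.0468 -0.0451  0.0443  0.0475]
keeper ((0.07409219443798065, 0.09583087265491486), (0.03389374539256096, 0.19007837772369385), 2.8754653930664062)
post ((-0.07839907705783844, 0.015070321038365364), (0.03316618129611015, 0.03311712294816971), 2.724036693572998)
[  9.32853463  -9.2247675  -15.55436806]
[ 9.36917172  9.47456321 16.81295577]
grip at [0.61662862 0.07375711] delta [ 1.45638993 -2.82641974  0.84540515]
```

Request:
drive_tool(deltas=[[0.549, -0.543, -0.915, 0.086, -0.166, 0.1, 0.6], [0.549, -0.543, -0.915, 0.086, -0.166, 0.1, 0.6], [0.549, -0.543, -0.915, 0.086, -0.166, 0.1, 0.6], [0.549, -0.543, -0.915, 0.086, -0.166, 0.1, 0.6], [0.549, -0.543, -0.915, 0.086, -0.166, 0.1, 0.6], [0.549, -0.543, -0.915, 0.086, -0.166, 0.1, 0.6], [0.549, -0.543, -0.915, 0.086, -0.166, 0.1, 0.6], [0.549, -0.543, -0.915, 0.086, -0.166, 0.1, 0.6], [0.549, -0.543, -0.915, 0.086, -0.166, 0, 0.6], [0.549, -0.543, -0.915, 0.086, -0.166, 0, 0.6], [0.549, -0.543, -0.915, 0.086, -0.166, 0, 0.6], [0.549, -0.543, -0.915, 0.086, -0.166, 0, 0.6]])

```text
time_s: 19.18
ee_pos: [0.5946, 0.1144, 0.39]
eef_rot: [0.531, 0.831, -0.165, -0.004]
wrist_force: [-0.6, 0.4, -0.5]
gripper_width: 0.601
grasp_force: 0.0
```

Request:
drive_tool(deltas=[[0.549, -0.543, -0.915, 0.086, -0.166, 0, 0.6], [0.549, -0.543, -0.915, 0.086, -0.166, 0, 0.6], [0.549, -0.543, -0.915, 0.086, -0.166, 0, 0.6], [0.549, -0.543, -0.915, 0.086, -0.166, 0, 0.6], [0.549, -0.543, -0.915, 0.086, -0.166, 0, 0.6], [0, 0, 0, 0, 0, 0, 0.6]])

```text
time_s: 19.92
ee_pos: [0.616, 0.0722, 0.3901]
eef_rot: [0.695, 0.719, 0.001, -0.002]
wrist_force: [-0.5, -0.2, -0.3]
gripper_width: 0.597
grasp_force: 0.0
```

```bash
python3 log.py
cat > kp.py <<'E'
from kin import *
s=arm.state();print(s['time_s'],s['ee_pos'].round(4),s['q'].round(2));M=R.from_quat(s['eef_rot']).as_matrix();print(M.round(3),'toolY deg',np.degrees(np.arctan2(M[1,1],M[0,1])))
E
python3 kp.py
```

```text
19.925 [0.616  0.0722 0.3901] [0.1  0.43 1.65 0.   1.06 0.06]
[[-0.033  0.999 -0.002]
 [ 0.999  0.033  0.003]
 [ 0.004 -0.002 -1.   ]] toolY deg 1.911016792590543
```

Request:
drive_tool(deltas=[[0, 0, 0, 0.01, 0, -0.3, 0.6], [0, 0, 0, 0, 0, -0.3, 0.6], [0, 0, 0, 0, 0, -0.3, 0.6], [0, 0, 0, 0, 0, -0.3, 0.6], [0, 0, 0, 0, 0, 0, 0.2], [0, 0, 0, 0, 0, 0, 0.2], [0, 0, 0, 0, 0, 0, 0.2], [0, 0, 0, 0, 0, 0, 0.2]], grip_force=12)

```text
time_s: 20.92
ee_pos: [0.6163, 0.0719, 0.3313]
eef_rot: [0.696, 0.718, 0.002, -0.001]
wrist_force: [-0.6, 0.1, 1.8]
gripper_width: 0.275
grasp_force: 12.0
```

```bash
python3 kp.py
python3 - <<'E'
from kin import *
P=arm.state()['ee_pos'][:2];H=np.array([.6197,-.0362]);r=np.linalg.norm(P-H);a0=np.degrees(np.arctan2(*(P-H)[::-1]));a1=178.2
print(r,a0);n=18;last=P
for i in range(1,n+1):
    a=np.radians(a0+(a1-a0)*i/n);p=H+r*np.array([np.cos(a),np.sin(a)]);print(round((a1-a0)/n/5,3),((p-last)/.05).round(3));last=p
E
```

```text
20.925 [0.6163 0.0719 0.3313] [0.1  0.5  1.69 0.01 0.94 0.06]
[[-0.032  0.999  0.001]
 [ 0.999  0.032  0.004]
 [ 0.004  0.001 -1.   ]] toolY deg 1.8462890249990838
0.10814179811407258 91.77928219722124
0.96 [-0.181 -0.013]
0.96 [-0.179 -0.028]
0.96 [-0.176 -0.043]
0.96 [-0.172 -0.058]
0.96 [-0.166 -0.072]
0.96 [-0.16  -0.086]
0.96 [-0.152 -0.099]
0.96 [-0.143 -0.111]
0.96 [-0.133 -0.123]
0.96 [-0.123 -0.133]
0.96 [-0.111 -0.143]
0.96 [-0.099 -0.152]
0.96 [-0.086 -0.16 ]
0.96 [-0.072 -0.166]
0.96 [-0.058 -0.172]
0.96 [-0.043 -0.176]
0.96 [-0.028 -0.179]
0.96 [-0.013 -0.181]
```

Request:
drive_tool(deltas=[[0, 0, 0.96, -0.181, -0.013, 0, 0.2], [0, 0, 0.96, -0.179, -0.028, 0, 0.2], [0, 0, 0.96, -0.176, -0.043, 0, 0.2], [0, 0, 0.96, -0.172, -0.058, 0, 0.2], [0, 0, 0.96, -0.166, -0.072, 0, 0.2], [0, 0, 0.96, -0.16, -0.086, 0, 0.2], [0, 0, 0.96, -0.152, -0.099, 0, 0.2], [0, 0, 0.96, -0.143, -0.111, 0, 0.2], [0, 0, 0.96, -0.133, -0.123, 0, 0.2]])

```text
time_s: 22.05
ee_pos: [0.5424, 0.0405, 0.3313]
eef_rot: [0.381, 0.924, 0.001, -0.003]
wrist_force: [-4.4, 3.1, 5.0]
gripper_width: 0.272
grasp_force: 12.1
```

Request:
drive_tool(deltas=[[0, 0, 0.96, -0.123, -0.133, 0, 0.2], [0, 0, 0.96, -0.111, -0.143, 0, 0.2], [0, 0, 0.96, -0.099, -0.152, 0, 0.2], [0, 0, 0.96, -0.086, -0.16, 0, 0.2], [0, 0, 0.96, -0.072, -0.166, 0, 0.2], [0, 0, 0.96, -0.058, -0.172, 0, 0.2], [0, 0, 0.96, -0.043, -0.176, 0, 0.2]])

```text
time_s: 22.92
ee_pos: [0.5122, -0.0149, 0.3312]
eef_rot: [0.098, 0.995, 0.001, -0.004]
wrist_force: [-7.9, 1.8, 9.7]
gripper_width: 0.275
grasp_force: 12.1
```

```bash
python3 kp.py
```

```text
22.925 [ 0.5122 -0.0149  0.3312] [-0.05  0.37  1.93  0.    0.85 -1.43]
[[-0.981  0.194 -0.008]
 [ 0.194  0.981  0.002]
 [ 0.008  0.    -1.   ]] toolY deg 78.78733276655858
```

Request:
drive_tool(deltas=[[0, 0, 0.96, -0.028, -0.179, 0, 0.2], [0, 0, 0.96, -0.013, -0.181, 0, 0.2], [0, 0, 0, 0, 0, 0, 0.2]])

```text
time_s: 23.3
ee_pos: [0.51, -0.0335, 0.3312]
eef_rot: [0.015, 1.0, 0.0, -0.004]
wrist_force: [-9.9, -1.6, 12.4]
gripper_width: 0.274
grasp_force: 12.0
```

Request:
drive_tool(deltas=[[0, 0, 0, 0, -0.04, 0, 0.2], [0, 0, 0, 0, 0, 0, 0.2]])

```text
time_s: 23.55
ee_pos: [0.51, -0.0349, 0.3312]
eef_rot: [0.015, 1.0, 0.0, -0.004]
wrist_force: [-9.3, 1.1, 11.4]
gripper_width: 0.272
grasp_force: 12.0
```

```bash
python3 kp.py
```

```text
23.55 [ 0.51   -0.0349  0.3312] [-0.09  0.36  1.93  0.    0.85 -1.63]
[[-1.     0.03  -0.008]
 [ 0.03   1.     0.001]
 [ 0.008  0.001 -1.   ]] toolY deg 88.25488442140792
```

Request:
drive_tool(deltas=[[0, 0, 0, 0, -0.05, 0, 0.2], [0, 0, 0, 0, 0, 0, 0.2]])

```text
time_s: 23.8
ee_pos: [0.51, -0.0357, 0.3311]
eef_rot: [0.016, 1.0, 0.002, -0.004]
wrist_force: [-7.8, 15.0, 10.5]
gripper_width: 0.271
grasp_force: 12.0
```

Request:
drive_tool(deltas=[[0, 0, 0, 0, -0.05, 0, 0.2], [0, 0, 0, 0, 0, 0, 0.2]])

```text
time_s: 24.05
ee_pos: [0.51, -0.0371, 0.3311]
eef_rot: [0.016, 1.0, 0.004, -0.004]
wrist_force: [-7.5, 24.4, 11.7]
gripper_width: 0.302
grasp_force: 12.0
```

Request:
drive_tool(deltas=[[0, 0, 0, 0, 0.05, 0, 0.45], [0, 0, 0, 0, 0, 0, 0.45], [0, 0, 0, 0, 0, 0, 0.45], [0, 0, 0, 0, 0, 0.8, 0.45], [0, 0, 0, 0, 0, 0.8, 0.45], [0, 0, 0, -0.18, 1, 0, 0.45], [0, 0, 0, -0.18, 1, 0, 0.45], [0, 0, 0, -0.18, 1, 0, 0.45], [0, 0, 0, -0.18, 1, 0, 0.45], [0, 0, 0, 0, 1, 0, 0.45], [0, 0, 0, 0, 1, 0, 0.45], [0, 0, 0, 0, 1, 0, 0.45]])

```text
time_s: 25.55
ee_pos: [0.4757, 0.314, 0.4108]
eef_rot: [0.015, 1.0, 0.0, -0.002]
wrist_force: [0.9, -0.6, -0.5]
gripper_width: 0.453
grasp_force: 0.0
```

```bash
python3 kp.py
python3 - <<'E'
from h import *
im,d=shot('top','top4.png');w=cloud('top',d)
P=w.reshape(-1,3)
cx=np.array([.9995,-.031,0]);cy=np.array([.031,.9995,0]);O=np.array([.5395,-.0488,0])
C=np.c_[(P-O)@cx,(P-O)@cy,P[:,2]]
k=C[(C[:,2]>.158)&(C[:,2]<.168)&(abs(C[:,0])<.11)&(abs(C[:,1]-.015)<.05)];print('keeper',len(k),cv2.minAreaRect(k[:,:2].astype(np.float32)))
e=k[k[:,0]<-.065];print('end',cv2.minAreaRect(e[:,:2].astype(np.float32)))
cv2.imwrite('pics/c4.png',cv2.resize(im[150:250,170:370],None,fx=4,fy=4,interpolation=cv2.INTER_CUBIC)[:,:,::-1])
E
```

```text
25.55 [0.4757 0.314  0.4108] [ 0.56  0.34  1.75  0.    1.06 -0.98]
[[-1.     0.031 -0.003]
 [ 0.031  1.     0.001]
 [ 0.003  0.    -1.   ]] toolY deg 88.24538813684966
keeper 582 ((-0.00026167184114456177, 0.014669433236122131), (0.03272909298539162, 0.19149133563041687), 89.99105834960938)
end ((-0.0802796259522438, 0.015209353528916836), (0.03002392314374447, 0.0326421745121479), 2.7696170806884766)
```

View pics/c4.png

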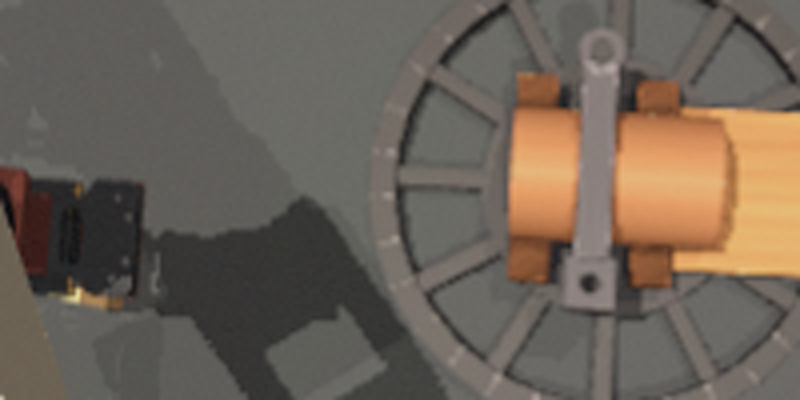

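The crop shows the bar closed over the pot, its hole at (590,282) sitting above the post. The cloud puts the bar's end centre at cradle (−80, +15) mm, as it should be. The gripper is near the pin block, so I'll take the pin.

Request:
drive_tool(deltas=[[0, 0, 0, -0.02, 0.4, -0.5, 0.45], [0, 0, 0, -0.02, 0.39, -0.5, 0.45], [0, 0, 0, 0, 0, -0.6, 0.45], [0, 0, 0, 0, 0, -0.6, 0.45], [0, 0, 0, 0, 0, -0.6, 0.45], [0, 0, 0, 0, 0, -0.6, 0.45], [0, 0, 0, 0, 0, 0, 0.45]])

```text
time_s: 26.48
ee_pos: [0.4731, 0.3512, 0.2386]
eef_rot: [0.015, 1.0, -0.001, -0.004]
wrist_force: [-0.5, -0.2, -0.7]
gripper_width: 0.448
grasp_force: 0.0
```

```bash
python3 kp.py
python3 - <<'E'
from h import *
print('hole px',atz('top',(590+.5)/4-.5+170,(282+.5)/4-.5+150,.164), 'cap',atz('top',(603+.5)/4-.5+170,(48+.5)/4-.5+150,.170))
im,d=shot('side','side5.png');s=np.load('side0.npy')
a=cv2.resize(im[290:370,250:330],None,fx=5,fy=5,interpolation=cv2.INTER_CUBIC);b=cv2.resize(im[190:270,270:350],None,fx=5,fy=5,interpolation=cv2.INTER_CUBIC)
cv2.imwrite('pics/c5.png',np.hstack([a,b])[:,:,::-1])
print('proj hole',proj('side',[.4602,-.0313,.164]))
E
```

```text
26.475 [0.4731 0.3512 0.2386] [ 0.62  0.6   1.8   0.    0.75 -0.93]
[[-0.999  0.031 -0.008]
 [ 0.031  1.    -0.002]
 [ 0.007 -0.002 -1.   ]] toolY deg 88.23700087763164
hole px [ 0.46072687 -0.03139571  0.164     ] cap [ 0.62078323 -0.03736953  0.17      ]
proj hole [[334.15925713 205.12731337]]
```

View pics/c5.png

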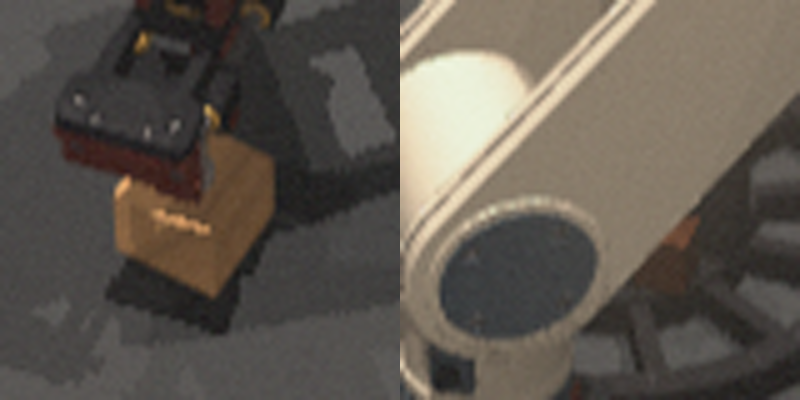

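The side crop shows the gripper straddling the pin over the block, with the finger at (200,180). The cradle is hidden by the arm. I'll close on the stem.

Request:
drive_tool(deltas=[[0, 0, 0, 0, 0, 0, 0], [0, 0, 0, 0, 0, 0, 0], [0, 0, 0, 0, 0, 0, 0], [0, 0, 0, 0, 0, 0, 0], [0, 0, 0, 0, 0, 0, 0], [0, 0, 0, 0, 0, 0, 0]], grip_force=5)

```text
time_s: 27.28
ee_pos: [0.4739, 0.3524, 0.2416]
eef_rot: [0.015, 1.0, 0.001, -0.001]
wrist_force: [-1.1, 0.1, 6.4]
gripper_width: 0.16
grasp_force: 5.0
```

Request:
drive_tool(deltas=[[0, 0, 0, 0, 0, 0, 0.5], [0, 0, 0, 0, 0, 0, 0.5], [0, 0, -1, 0, 0, 0, 0.5], [0, 0, -1, 0, 0, 0, 0.5], [0, 0, -1, 0, 0, 0, 0.5], [0, 0, -1, 0, 0, 0, 0.5], [0, 0, -1, 0, 0, 0, 0.5], [0, 0, -1, 0, 0, 0, 0.5], [0, 0, -1, 0, 0, 0, 0.5], [0, 0, -1, 0, 0, 0, 0.5], [0, 0, -1, 0, 0, 0, 0.5], [0, 0, -1, 0, 0, 0, 0.5]])

```text
time_s: 28.78
ee_pos: [0.4734, 0.352, 0.2404]
eef_rot: [0.438, 0.899, 0.001, -0.002]
wrist_force: [0.2, 0.8, 0.9]
gripper_width: 0.5
grasp_force: 0.0
```

Request:
drive_tool(deltas=[[0, 0, -1, 0, 0, 0, 0.5], [0, 0, -1, 0, 0, 0, 0.5], [0, 0, -1, 0, 0, 0, 0.5], [0, 0, -1, 0, 0, 0, 0.5], [0, 0, -1, 0, 0, 0, 0.5], [0, 0, -1, 0, 0, 0, 0.5], [0, 0, -1, 0, 0, 0, 0.5], [0, 0, -1, 0, 0, 0, 0.5], [0, 0, 0, 0, 0, 0, 0], [0, 0, 0, 0, 0, 0, 0], [0, 0, 0, 0, 0, 0, 0], [0, 0, 0, 0, 0, 0, 0]])

```text
time_s: 30.28
ee_pos: [0.4735, 0.3521, 0.2407]
eef_rot: [0.718, 0.696, 0.002, -0.001]
wrist_force: [-0.7, 0.0, -0.4]
gripper_width: 0.159
grasp_force: 5.0
```

```bash
python3 kp.py
```

```text
30.275 [0.4735 0.3521 0.2407] [0.62 0.6  1.8  0.   0.74 0.65]
[[ 0.03   1.     0.   ]
 [ 1.    -0.03   0.004]
 [ 0.004  0.    -1.   ]] toolY deg -1.7130712137709099
```

Request:
drive_tool(deltas=[[0, 0, 0, 0, 0, 0, 0], [0, 0, 0, 0, 0, 0.2, 0], [0, 0, 0, 0, 0, 0.6, 0], [0, 0, 0, 0, 0, 1, 0], [0, 0, 0, 0, 0, 1, 0], [0, 0, 0, 0, 0, 1, 0], [0, 0, 0, 0, 0, 0.2, 0]], grip_force=25)

```text
time_s: 31.15
ee_pos: [0.4741, 0.3524, 0.4453]
eef_rot: [0.718, 0.696, 0.005, -0.001]
wrist_force: [0.6, 0.2, -0.4]
gripper_width: 0.152
grasp_force: 25.0
```

Request:
drive_tool(deltas=[[0, 0, 0, -0.03, -0.6, 0, 0], [0, 0, 0, -0.03, -0.9, 0, 0], [0, 0, 0, -0.03, -0.9, 0, 0], [0, 0, 0, -0.03, -0.9, 0, 0], [0, 0, 0, -0.03, -0.9, 0, 0], [0, 0, 0, -0.03, -0.9, 0, 0], [0, 0, 0, -0.03, -0.9, 0, 0], [0, 0, 0, -0.03, -0.9, 0, 0], [0, 0, 0, -0.03, -0.81, 0, 0], [0, 0, 0, 0, 0, 0, 0], [0, 0, 0, 0, 0, 0, 0]])

```text
time_s: 32.52
ee_pos: [0.4598, -0.0333, 0.4402]
eef_rot: [0.718, 0.696, 0.001, -0.002]
wrist_force: [0.0, -0.4, -0.3]
gripper_width: 0.153
grasp_force: 25.0
```

```bash
python3 kp.py
python3 - <<'E'
from h import *
im,d=shot('side','side6.png')
cv2.imwrite('pics/c6.png',cv2.resize(im[150:230,290:370],None,fx=7,fy=7,interpolation=cv2.INTER_CUBIC)[:,:,::-1])
P=arm.state()['ee_pos'];print(proj('side',[[.460,-.0328,.164],[.4607,-.0313,.164],[P[0],P[1],P[2]-.237]]))
E
```

```text
32.525 [ 0.4598 -0.0333  0.4402] [-0.1   0.13  1.94  0.    1.07 -0.07]
[[ 0.031  1.    -0.001]
 [ 1.    -0.031  0.004]
 [ 0.004 -0.001 -1.   ]] toolY deg -1.7785453136457687
[[334.34597486 204.87273699]
 [334.00427092 205.09710333]
 [334.99174363 194.47296002]]
```

View pics/c6.png

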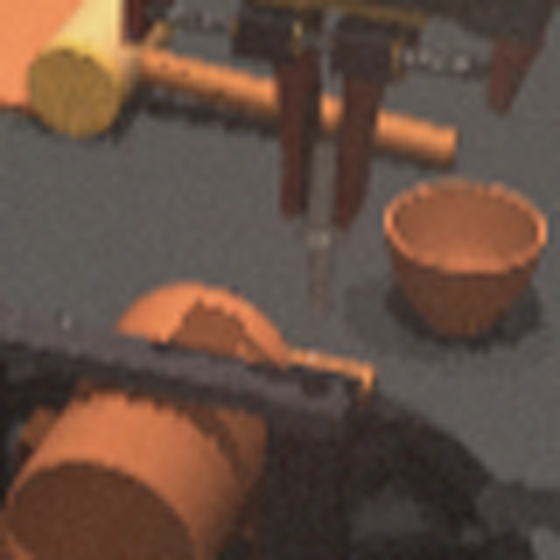

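The side crop shows the pin hanging vertical with its tip at (318,310), directly above the bar hole at (316,380), within about 1 mm. I'll lower it while watching the force.

Request:
drive_tool(deltas=[[0, 0, 0, -0.01, 0, -0.3, 0], [0, 0, 0, 0, 0, -0.3, 0], [0, 0, 0, 0, 0, -0.1, 0], [0, 0, 0, 0, 0, 0, 0]])

```text
time_s: 33.08
ee_pos: [0.4595, -0.0332, 0.4049]
eef_rot: [0.718, 0.696, 0.001, -0.002]
wrist_force: [-0.0, 0.3, -0.8]
gripper_width: 0.154
grasp_force: 25.0
```

Request:
drive_tool(deltas=[[0, 0, 0, 0, 0, -0.08, 0], [0, 0, 0, 0, 0, -0.04, 0], [0, 0, 0, 0, 0, 0, 0]])

```text
time_s: 33.45
ee_pos: [0.4596, -0.0334, 0.3997]
eef_rot: [0.718, 0.696, 0.002, -0.001]
wrist_force: [-0.1, 0.6, -0.6]
gripper_width: 0.156
grasp_force: 25.0
```

Request:
drive_tool(deltas=[[0, 0, 0, 0, 0, -0.06, 0], [0, 0, 0, 0, 0, 0, 0]])

```text
time_s: 33.7
ee_pos: [0.4595, -0.0334, 0.3965]
eef_rot: [0.718, 0.696, 0.001, -0.001]
wrist_force: [-0.5, -0.1, -0.5]
gripper_width: 0.154
grasp_force: 25.0
```

Request:
drive_tool(deltas=[[0, 0, 0, 0, 0, -0.1, 0], [0, 0, 0, 0, 0, -0.1, 0], [0, 0, 0, 0, 0, 0, 0]])

```text
time_s: 34.08
ee_pos: [0.4594, -0.0334, 0.3861]
eef_rot: [0.718, 0.696, 0.001, -0.002]
wrist_force: [0.2, -0.8, -0.3]
gripper_width: 0.153
grasp_force: 25.0
```

Request:
drive_tool(deltas=[[0, 0, 0, 0, 0, -0.1, 0], [0, 0, 0, 0, 0, -0.1, 0], [0, 0, 0, 0, 0, 0, 0]])

```text
time_s: 34.45
ee_pos: [0.4594, -0.0334, 0.3762]
eef_rot: [0.718, 0.696, 0.001, -0.002]
wrist_force: [0.9, -0.2, -0.3]
gripper_width: 0.151
grasp_force: 25.0
```

Tip is now about 10 mm into the post with no force. I'll continue to the collar.

Request:
drive_tool(deltas=[[0, 0, 0, 0, 0, -0.1, 0], [0, 0, 0, 0, 0, -0.1, 0], [0, 0, 0, 0, 0, 0, 0]])

```text
time_s: 34.83
ee_pos: [0.4594, -0.0334, 0.3662]
eef_rot: [0.718, 0.696, 0.001, -0.002]
wrist_force: [-0.9, 0.2, -0.5]
gripper_width: 0.154
grasp_force: 25.0
```

Request:
drive_tool(deltas=[[0, 0, 0, 0, 0, -0.06, 0], [0, 0, 0, 0, 0, -0.04, 0], [0, 0, 0, 0, 0, 0, 0]])

```text
time_s: 35.2
ee_pos: [0.4595, -0.0334, 0.3615]
eef_rot: [0.718, 0.696, 0.001, -0.001]
wrist_force: [-0.0, -0.2, -0.4]
gripper_width: 0.154
grasp_force: 25.0
```

Request:
drive_tool(deltas=[[0, 0, 0, 0, 0, -0.04, 0], [0, 0, 0, 0, 0, 0, 0]])

```text
time_s: 35.45
ee_pos: [0.4596, -0.0334, 0.3596]
eef_rot: [0.718, 0.696, 0.002, -0.001]
wrist_force: [-0.4, -0.3, -0.8]
gripper_width: 0.152
grasp_force: 25.0
```

Request:
drive_tool(deltas=[[0, 0, 0, 0, 0, 0, 0.3], [0, 0, 0, 0, 0, 0, 0.4], [0, 0, 0, 0, 0, 0, 0.4], [0, 0, 0, 0, 0, 0.4, 0.4], [0, 0, 0, 0, 0, 0.8, 0.4], [0, 0, 0, 0, 0, 1, 0.4], [0, 0, 0, -0.5, -1, 0.5, 0.4], [0, 0, 0, -0.5, -1, 0, 0.4], [0, 0, 0, -0.5, -1, 0, 0.4], [0, 0, 0, 0, -1, 0, 0.4], [0, 0, 0, 0, -1, 0, 0.4], [0, 0, 0, 0, 0, 0, 0.4]])

```text
time_s: 36.95
ee_pos: [0.3843, -0.286, 0.4946]
eef_rot: [0.719, 0.695, 0.001, -0.001]
wrist_force: [0.2, 0.9, 0.6]
gripper_width: 0.399
grasp_force: 0.0
```

```bash
python3 potm.py | head -3
python3 - <<'E'
from h import *
for n in('top','side'):
    im,d=shot(n,n+'7.png');P=cloud(n,d).reshape(-1,3)
    k=P[(abs(P[:,0]-.46)<.03)&(abs(P[:,1]+.032)<.03)]
    a=k[k[:,2]>.185];print(n,len(a),a[:,2].max() if len(a) else 0,a.mean(0) if len(a) else 0)
im=np.hstack([cv2.imread('pics/top7.png')[140:250,250:400],cv2.imread('pics/side7.png')[150:260,250:400]])
cv2.imwrite('pics/c7.png',cv2.resize(im,None,fx=2.6,fy=2.6,interpolation=cv2.INTER_CUBIC))
E
```

```text
36.95 [ 0.38430986 -0.28597852  0.49460314] [0.2 0.9 0.6]
[ 0.001  0.003 -1.   ]
1200 axis at y-10: x,z,slope x,slope z [0.001  0.0962 0.0028 0.0047] 0.000998137047969798 y range [-0.0768 -0.0761  0.0705  0.0708]
top 24 0.21068205297314768 [ 0.46087429 -0.03176159  0.20653126]
side 36 0.20840832095923123 [ 0.45864971 -0.02818289  0.19882266]
```

View pics/c7.png

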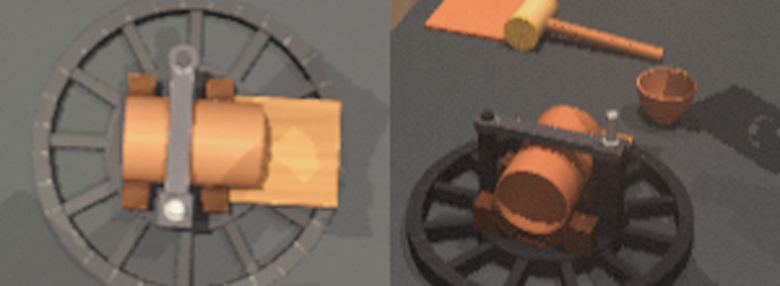

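The views show the pot in the cradle with its mouth to the open end, the bar closed, and the pin seated upright at (175,210) and (612,125). Its top is at z ≈ 0.207, which is where it should be. The arm is clear.

```bash
python3 -c "
from station import workorder
print(workorder.hand_in())"
```

```text
the job is handed in; nothing more can be done
None
```

The pot lies in the cradle with its mouth to the open end, the keeper is closed over it and the pin is seated in the post; the job was handed in at about 37 s, with no verdict returned.

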